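# Offer a fitting up to the crimp dies

### The job

Slip the thin blade of the blue pry tool into the notch under the red dust cover of the yellow crimp-die block and lever the cover open until it stands upright or further back, keeping the gripper itself off block and cover; then lay the tool back on the bench, without dropping it. Pick up the copper-coloured hose fitting, carry it across clear of the mandrel rack, without disturbing anything else, and finish still holding it upright and still in the gripper, centred over the round die bore and hovering about 15 mm above it; the fitting must never touch the block or its cover.

Things in the scene. Friction and masses are not known exactly. Their poses are not given: they have to be found in the camera images.
- die_block: Crimp-die block fixed to the bench: yellow steel cube-like base 130 x 130 mm, 80 mm high without the cover, dark steel top. Origin at the centre of its underside, z up; its front (-x side, with the pry notch) faces roughly towards the robot, the cover's hinge is along its +x edge. The closed cover hides the bore.
- bore (a point): Centre of the mouth of the round die bore, 44 mm wide and 12 mm deep, in the middle of the block's top face (80 mm above the bench). Axes as the block.
- notch (a point): Middle of the opening of the pry notch, in the block's front face just below the cover: 50 mm wide, 12 mm high (6 mm above and below this point), 25 mm deep along the block's +x. Its roof is the cover's underside; 65 mm in front of the block's centre.
- cover_hinge (a point): Middle of the cover's hinge axis (parallel to the block's y), 60 mm behind the block's centre, 80 mm above the bench. The cover's underside lies 0.5 mm above this axis when shut.
- cover (a joint): Angle of the red dust cover, a plate 125 mm (hinge to front edge) x 120 mm x 6 mm, about 150 g, with no handle. 0 = shut flat, 1.57 = standing upright, stop at 1.9 leaning back. Its hinge is stiff (about 0.13 N m of friction): it stays where it is left, and about 2 N at the front edge lifts it.
- cover_edge (a point): Middle of the cover's free front edge, above the notch when shut (84 mm above the bench); it moves with the cover.
- pry: Pry tool lying flat on the bench, 120 g: blue handle of square section 22 x 22 mm, reaching from 90 mm behind to 20 mm ahead of the origin, then a flat steel blade 22 mm wide and 3 mm thick on to 120 mm ahead. Origin on the handle's underside near the centre of mass (grip here from above, fingers closing across the handle); x points along the tool to the blade's tip, z up.
- pry_tip (a point): Tip of the blade: 120 mm along x from the pry tool's origin, 11 mm above its underside (mid-thickness of the blade).
- copper_fitting: Copper-coloured hose fitting standing upright on the bench, 250 g (varies), 95 mm tall: sleeve 30 mm diameter up to 50 mm, collar 36 mm diameter from 50 to 60 mm, neck 22 mm diameter from 60 to 95 mm (grip here). Origin at the centre of its underside, z up its axis.
- steel_fitting_a: Bystander: same fitting in grey steel, upright, origin at its underside. Leave alone.
- steel_fitting_b: Bystander: a second grey steel fitting, as the first. Leave alone.
- rack: Obstacle fixed to the bench between fittings and die block: plywood strip 170 mm (its x) x 36 mm x 25 mm with four upright round mandrels 14 mm thick, in line, the tallest reaching 110 mm above the bench. Origin at the centre of its underside.
- tape_measure: Bystander: blue tape measure 70 x 35 x 60 mm on the left. Origin at its underside.
- tape_roll: Bystander: yellow roll of tape lying flat, 100 mm across, 25 mm high, on the right. Origin at its underside.
- grease_jar: Bystander: grey jar 64 mm across, 90 mm high, on the left. Origin at its underside.
- oil_bottle: Bystander: green bottle 60 mm across, 170 mm high, on the right. Origin at its underside.
Things that resemble listed ones, but are neither listed nor needed, are in the scene too. What is meant by the copper_fitting is not turquoise, and is the smaller of those in its own colour.

How it is judged:
By the outcome, as a careful person would: the job done as asked, in the order asked, and still so for the second after the job is handed in, while the arm keeps its last pose, push and grip.
It also fails if it takes over 64 s, if anything falls off the work surface, if the arm or the gripper's body presses on something with over 40 N, if the wrist force passes 120 N, or if a joint passes its speed limit or range.

### The arm

A 6-joint arm with a two-finger parallel gripper is mounted at the origin on the work surface. World frame = base frame: x ahead of the robot, y to its left, z up, the work surface at z = 0. Lengths are in mm, angles in rad, forces in N, time in s.
With the tool pointing down it reaches from about 225 to 725 mm from the base axis. Payload 3.1 kg.
Tool frame: the origin (TCP) lies midway between the tips of the shut fingers; the grasp point (between the pads) lies 19 mm behind it; z points along the fingers, y is the line along which they close (so a half turn about z gives the same grasp; the last joint's range is limited). The gripper opens to 85 mm and grips with 20 to 120 N. Pads are 22 mm wide; open, the fingers measure 114 mm over their backs; the gripper's body (76 mm by 85 mm) begins 54 mm behind the grasp point. The pads swing forward as they close: fully open they stand 13 mm farther back than shut.
Start: joints at [-1.295, 0.048, 0.099, 1.622, 0, 1.443], TCP at [206.265, -482.775, 231.312] pointing down, gripper open.
Joint ranges: [-2.91, 2.91], [-0.99, 1.94], [-1.21, 1.42], [-2.12, 2.29], [-1.49, 1.47], [-3.14, 3.14]. Speed limits (rad/s): [2.79, 2.79, 3.14, 3.14, 3.14, 3.14].

### API

Orientations are given as a rotation vector (axis times angle).
In Python, from workcell import state, get_image, get_calibration, close_job gives the robot as it stands. The module is installed in compiled form; this text tells all that it offers.
- The arm moves only by the tool drive_tool, never from a script. Its argument "moves" is a list of rows, each an object with "claw": the finger opening in cm, from 0 to 8.54; "delta_pos": the shift along the world's x, y, z in cm, a list of three; "turn": the turn about the world's z in degrees. A call has 1 to 12 rows; each row shifts and turns the commanded pose from where the row before left it; what a row does not reach is not made up. A row lasts 1/8 s, in which the tool goes at most 62.5 mm and 10.7 degrees, less where a joint would pass 70% of its speed; a pose out of reach is approached as far as the arm can. A call is refused whole if a number of a shift passes 6.25 or a number of a turn 10.7, either way. A call with a gripper value outside its range is refused whole. The fingers move at their own pace and stop on an object; the grip force is fixed at half the most. Time passes only in rows, so rows that do not move let the fingers close. It gives the time, the measured TCP pose, the force, the opening and the grip force at its end, in the units of the state.
- state(): the state, without advancing time (a new reading comes with each control period).
- get_image(name): name is "side" or "top"; returns (picture, depth): 384x512x3 uint8, red, green, blue; 384x512 float32, mm along the optical axis (not along the pixel's ray), 0 where there is no reading.
- get_calibration(name): a dict with "fx", "fy", "cx", "cy" (pixels), "extrinsics" (4x4, takes a point from camera to world coordinates). Camera axes: x right, y down, z forward; pixel columns grow to the right and rows downward; lengths in mm; the calibration is good to about 2 mm. A picture is of the moment at which its call begins. get_calibration takes no time and is no camera call.
- close_job(): hands the job in; it is judged then, once.
The state is a dict: "time": time; "qpos": joint angles; "dq": joint speeds; "effort": joint torques, N m; "position": TCP position; "orientation": TCP orientation; "contact_force": force on the tool from outside, world axes, zero at the start; "wrist_torque": the same for the moment, N m; "opening": finger opening in mm; "finger_force": force on a finger pad.
Only numpy, scipy, OpenCV 4.12 (cv2) and the standard library are available. Lean on these libraries where they do the work, as an engineer would, in place of code of your own. Each camera call takes 0.05 s, during which the arm holds its last target. There are 200 camera calls.

## Working session

There is one attempt and no reset: what is moved stays moved. The work goes in short steps, Python scripts to look and compute and a tool call to move; the robot and the scene stay as the last step left them, time stands still between calls to the robot, and variables do not carry over. Pictures are saved under pics/ and viewed, at most 12 in all, crops included, and the job is handed in when it is done.

Besides the shell and the picture viewer there is one more tool, called after "Emit:" as name(argument=value, ...), one argument or row to a line, values as JSON. drive_tool: Moves the arm, as the interface text tells. Its arguments: {"type":"object","properties":{"moves":{"type":"array"}},"required":["moves"]}

```bash
mkdir -p pics
cat > h.py <<'E'
import numpy as np, cv2
from workcell import *
def snap(n,tag):
    im,d=get_image(n); cv2.imwrite(f'pics/{tag}.png',cv2.cvtColor(im,cv2.COLOR_RGB2BGR)); np.savez(f'{tag}.npz',im=im,d=d); return im,d
def ray(n,u,v):
    c=get_calibration(n);E=np.array(c['extrinsics']);r=E[:3,:3]@np.array([(u-c['cx'])/c['fx'],(v-c['cy'])/c['fy'],1]);return E[:3,3],r
def onz(n,u,v,z):
    o,r=ray(n,u,v);return o+r*(z-o[2])/r[2]
def cloud(n,d):
    c=get_calibration(n);E=np.array(c['extrinsics']);v,u=np.mgrid[:d.shape[0],:d.shape[1]]
    P=np.stack([(u-c['cx'])/c['fx']*d,(v-c['cy'])/c['fy']*d,d],-1);return P@E[:3,:3].T+E[:3,3]
E
python3 - <<'E'
from h import *
for n in('top','side'):
    snap(n,n+'0');c=get_calibration(n);print(n,c['fx'],np.round(c['extrinsics'],3).tolist())
print(state())
E
```

```text
top 389.27927621295794 [[0.001, -0.996, 0.093, 462.423], [-1.0, 0.001, 0.023, -8.784], [-0.023, -0.093, -0.995, 1157.519], [0.0, 0.0, 0.0, 1.0]]
side 483.0720475482538 [[-0.778, -0.356, 0.517, -89.289], [-0.628, 0.414, -0.66, 874.164], [0.021, -0.838, -0.546, 787.016], [0.0, 0.0, 0.0, 1.0]]
{'time': 0.1, 'qpos': array([-1.29474022e+00,  4.86989806e-02,  9.77535341e-02,  1.62199873e+00,
       -1.79254330e-05,  1.44297898e+00]), 'dq': array([ 0.00081957, -0.00066071,  0.00316933, -0.00162531, -0.00086568,
       -0.00024797]), 'effort': array([ 2.49709818e-03, -3.39851904e+01,  3.20935428e+01,  1.58361427e-02,
       -1.41349528e-04,  3.82562632e-06]), 'position': array([ 206.13950558, -482.2377791 ,  230.22212845]), 'orientation': array([-3.07565826e+00, -6.29670748e-01,  2.77728148e-04]), 'contact_force': array([ 0.0583406 ,  0.17472744, -0.4119015 ]), 'wrist_torque': array([-0.00133779,  0.02180528,  0.02506832]), 'finger_force': 0.0, 'opening': 85.57285615893001}
```

View pics/top0.png

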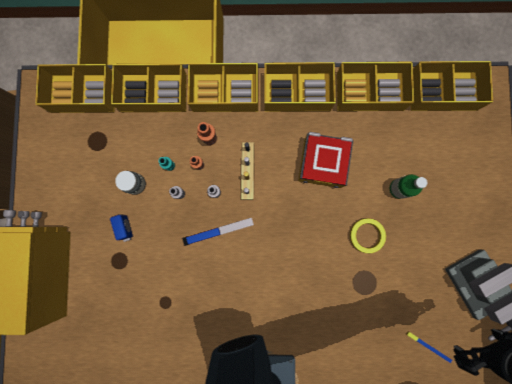

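View pics/side0.png

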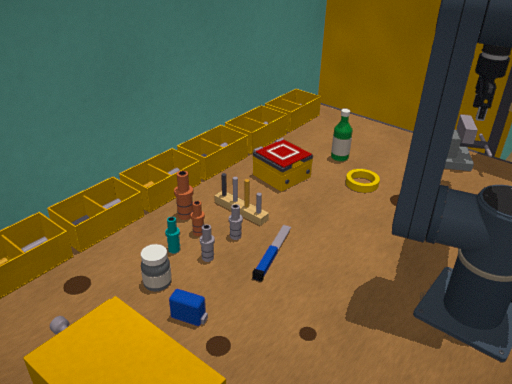

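The top view shows the red cover at (327,160), the pry tool with its handle at (205,236) and its tip at (253,222), the small copper fitting at (196,162), the rack at (247,170) and grey fittings at (176,192) and (213,190). The side view agrees, and the notch is on the block's near face. Next I measure these.

```bash
cat > m.py <<'E'
from h import *
z=np.load('top0.npz');im,d=z['im'],z['d'];P=cloud('top',d);hsv=cv2.cvtColor(im,cv2.COLOR_RGB2HSV)
def reg(mask,x0,x1,y0,y1):
    m=np.zeros_like(mask);m[y0:y1,x0:x1]=mask[y0:y1,x0:x1];return m
def rep(name,m,h):
    m=m.astype(np.uint8);n,l,s,c=cv2.connectedComponentsWithStats(m);k=1+np.argmax(s[1:,4]);pts=np.argwhere(l==k)[:,::-1]
    W=np.array([onz('top',u,v,h) for u,v in pts])[:,:2].astype(np.float32)
    r=cv2.minAreaRect(W);print(name,s[k].tolist(),'rect',np.round(r[0],1),np.round(r[1],1),round(r[2],1),'zmed',np.round(np.percentile(P[l==k][:,2],[10,50,90]),1),'xyz med',np.round(np.median(P[l==k],0),1));return W
H,S,V=hsv[...,0],hsv[...,1],hsv[...,2];Z=P[...,2]
red=(((H<6)|(H>174))&(S>150)&(V>70))
rep('cover',reg(red,295,360,125,195),87)
rep('blue handle',reg((H>105)&(H<130)&(S>120),180,230,215,250),22)
rep('blade',reg((S<70)&(V>110),215,262,210,245),12.5)
rep('pry>h',reg(Z>6,178,262,210,250),16)
rep('block+cover high',reg(Z>70,290,362,122,200),86)
rep('copper top',reg(Z>75,187,206,150,172),95)
rep('copper mid',reg(Z>35,187,206,150,172),60)
rep('steel1 top',reg(Z>75,168,186,182,202),95)
rep('steel2 top',reg(Z>75,205,223,182,200),95)
rep('rack',reg(Z>12,238,258,135,205),25)
rep('rack hi',reg(Z>50,238,258,135,205),90)
rep('bigcopper',reg(Z>75,193,218,115,147),130)
for y in (152,150,156,158,160,162,164): print(y,[int(a) for a in Z[y,188:206]])
E
python3 m.py
python3 - <<'E'
import cv2
im=cv2.imread('pics/top0.png')
a=cv2.resize(im[115:255,170:270],None,fx=4,fy=4,interpolation=cv2.INTER_CUBIC)
b=cv2.resize(im[115:255,280:370],None,fx=4,fy=4,interpolation=cv2.INTER_CUBIC)
cv2.imwrite('pics/crop1.png',cv2.hconcat([a,b]))
E
```

```text
cover [302, 136, 49, 49, 1210] rect [ 647.3 -182.5] [119.7 125.8] 80.8 zmed [84.3 86.8 89.4] xyz med [ 639.8 -181.7   86.8]
blue handle [186, 228, 34, 16, 240] rect [434.8 170.6] [20.3 99.4] 16.7 zmed [18.9 22.3 25.2] xyz med [433.9 170.9  22.3]
blade [218, 218, 36, 17, 281] rect [463.8  74.1] [ 23.5 101.8] 16.7 zmed [ 8.1 12.7 15.7] xyz med [462.9  73.3  12.7]
pry>h [182, 218, 71, 28, 553] rect [448.4 128.7] [ 23.8 211.4] 16.8 zmed [10.9 18.6 24.4] xyz med [448.3 127.7  18.6]Traceback (most recent call last):
  File "m.py", line 15, in <module>
    rep('block+cover high',reg(Z>70,290,362,122,200),86)
    ~~~^^^^^^^^^^^^^^^^^^^^^^^^^^^^^^^^^^^^^^^^^^^^^^^^^
  File "m.py", line 7, in rep
    W=np.array([onz('top',u,v,h) for u,v in pts])[:,:2].astype(np.float32)
                ~~~^^^^^^^^^^^^^
  File "h.py", line 8, in onz
    o,r=ray(n,u,v);return o+r*(z-o[2])/r[2]
        ~~~^^^^^^^
  File "h.py", line 6, in ray
    c=get_calibration(n);E=np.array(c['extrinsics']);r=E[:3,:3]@np.array([(u-c['cx'])/c['fx'],(v-c['cy'])/c['fy'],1]);return E[:3,3],r
ValueError: time passes only in moves, steps and waits
```

View pics/crop1.png

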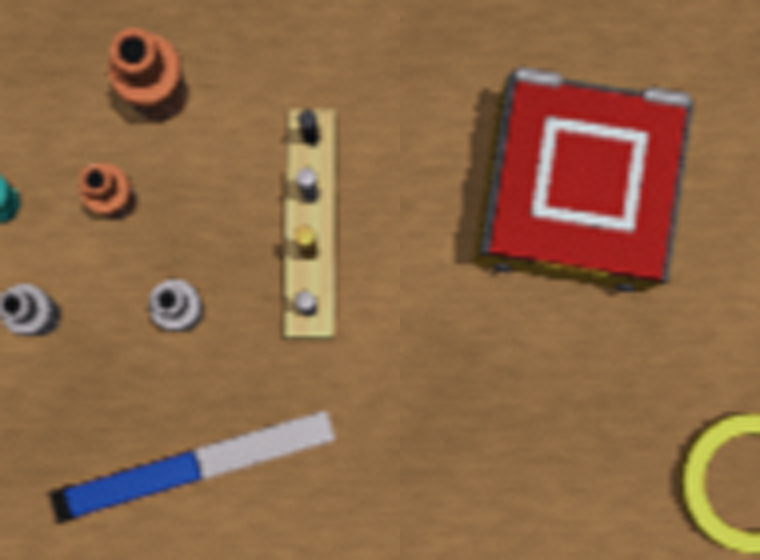

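The crop shows the cover tilted slightly, with the hinges at the top (+x) and the notch side at the bottom. The tool is clear of its neighbours, and the small copper fitting stands alone at (196,161). The script made too many calibration calls, so I cache the calibration.

```bash
sed -i 's/^def ray/import functools\nget_calibration=functools.lru_cache(None)(get_calibration)\ndef ray/' h.py; sed -i '/^for y in/d' m.py
cat >> m.py <<'E'
s=np.load('side0.npz');im,d=s['im'],s['d'];Q=cloud('side',d)
def sreg(nm,x0,x1,y0,y1,zl,zh):
    q=Q[y0:y1,x0:x1].reshape(-1,3);q=q[(q[:,2]>zl)&(q[:,2]<zh)];print('side',nm,len(q),np.round(np.median(q,0),1),np.round(q.min(0)),np.round(q.max(0)))
sreg('copper',188,207,198,236,62,100); sreg('covertop',250,315,135,178,84,90); sreg('rack',212,272,170,225,40,130)
E
python3 m.py
```

```text
cover [302, 136, 49, 49, 1210] rect [ 647.3 -182.5] [119.7 125.8] 80.8 zmed [84.3 86.8 89.4] xyz med [ 639.8 -181.7   86.8]
blue handle [186, 228, 34, 16, 240] rect [434.8 170.6] [20.3 99.4] 16.7 zmed [18.9 22.3 25.2] xyz med [433.9 170.9  22.3]
blade [218, 218, 36, 17, 281] rect [463.8  74.1] [ 23.5 101.8] 16.7 zmed [ 8.1 12.7 15.7] xyz med [462.9  73.3  12.7]
pry>h [182, 218, 71, 28, 553] rect [448.4 128.7] [ 23.8 211.4] 16.8 zmed [10.9 18.6 24.4] xyz med [448.3 127.7  18.6]
block+cover high [300, 132, 53, 54, 2209] rect [ 651.1 -181.1] [130.  134.6] 80.6 zmed [83.  87.  89.8] xyz med [ 650.  -180.5   87. ]
copper top [189, 156, 10, 9, 59] rect [645.2 185.9] [25.  19.9] 34.0 zmed [84.1 95.3 98. ] xyz med [645.3 185.3  95.3]
copper mid [189, 156, 13, 12, 128] rect [646.6 188.3] [34.7 31.8] 89.9 zmed [58.4 65.7 96.5] xyz med [643.1 183.6  65.7]
steel1 top [169, 187, 9, 8, 59] rect [560.1 241.6] [22.4 19.4] 89.9 zmed [87.2 95.5 99.4] xyz med [558.8 241.3  95.5]
steel2 top [207, 186, 9, 8, 56] rect [562.8 136.6] [22.2 19.3] 89.9 zmed [89.4 94.9 97.3] xyz med [563.  135.4  94.9]
rack [241, 141, 13, 59, 715] rect [627.3  41. ] [172.   35.5] 0.1 zmed [22.8 26.1 89.2] xyz med [626.6  40.6  26.1]
rack hi [244, 142, 5, 8, 34] rect [686.2  41. ] [19.9 11.2] 0.2 zmed [63.6 94.1 96.8] xyz med [686.1  40.7  94.1]
bigcopper [197, 122, 19, 20, 280] rect [716.2 150.4] [52.6 47.4] 62.9 zmed [ 82.8 100.8 136.7] xyz med [721.6 151.9 100.8]
side copper 199 [635.  193.1  84.8] [549. 150.  62.] [705. 252. 100.]
side covertop 785 [ 641.1 -178.1   87.4] [ 575. -253.   84.] [ 724. -115.   90.]
side rack 659 [595.3  44.5  68.4] [ 539. -125.   40.] [690. 153. 111.]
```

Emit:
drive_tool(
  moves=[
    {"claw": 4.5,"delta_pos": [2.16,5.68,0],"turn": 7.6},
    {"claw": 4.5,"delta_pos": [2.16,5.68,0],"turn": 7.6},
    {"claw": 4.5,"delta_pos": [2.16,5.68,0],"turn": 7.6},
    {"claw": 4.5,"delta_pos": [2.16,5.68,0],"turn": 7.6},
    {"claw": 4.5,"delta_pos": [2.16,5.68,0],"turn": 7.6},
    {"claw": 4.5,"delta_pos": [2.16,5.68,0],"turn": 7.6},
    {"claw": 4.5,"delta_pos": [2.16,5.68,0],"turn": 7.6},
    {"claw": 4.5,"delta_pos": [2.16,5.68,0],"turn": 7.6},
    {"claw": 4.5,"delta_pos": [2.16,5.68,0],"turn": 7.6},
    {"claw": 4.5,"delta_pos": [2.16,5.68,0],"turn": 7.6},
    {"claw": 4.5,"delta_pos": [2.16,5.68,0],"turn": 7.6},
    {"claw": 4.5,"delta_pos": [0,0,0],"turn": 0},
  ],
)

```text
time: 1.6
position: [443.8, 145.5, 229.8]
orientation: [-1.864, -2.526, 0.002]
contact_force: [-0.5, -0.8, 0.8]
opening: 45.3
finger_force: 0.0
```

Emit:
drive_tool(
  moves=[
    {"claw": 4.5,"delta_pos": [0,-0.3,-6],"turn": 0},
    {"claw": 4.5,"delta_pos": [0,0,-6],"turn": 0},
    {"claw": 4.5,"delta_pos": [0,0,-6],"turn": 0},
    {"claw": 4.5,"delta_pos": [0,0,-3],"turn": 0},
    {"claw": 4.5,"delta_pos": [0,0,-0.8],"turn": 0},
    {"claw": 4.5,"delta_pos": [0,0,-0.6],"turn": 0},
    {"claw": 4.5,"delta_pos": [0,0,0],"turn": 0},
  ],
)

```text
time: 2.48
position: [445.1, 138.9, 8.7]
orientation: [1.874, 2.519, 0.003]
contact_force: [0.2, -0.5, 0.8]
opening: 44.9
finger_force: 0.0
```

Emit:
drive_tool(
  moves=[
    {"claw": 4.5,"delta_pos": [0,0.2,-0.5],"turn": 0},
    {"claw": 4.5,"delta_pos": [0,0,0],"turn": 0},
  ],
)

```text
time: 2.72
position: [444.3, 141.2, 2.8]
orientation: [1.874, 2.521, 0.001]
contact_force: [-0.2, -0.0, -0.7]
opening: 45.5
finger_force: 0.0
```

Run:
```python
from h import *
for n in('top','side','top'):
    snap(n,n+'1');print(state()['position'],state()['contact_force'])
a=cv2.imread('pics/top1.png')[200:260,170:270];b=cv2.imread('pics/side1.png')[200:300,220:320]
cv2.imwrite('pics/c2.png',cv2.hconcat([cv2.resize(a,(400,240)),cv2.resize(b,(400,400))[:240]]))
cv2.imwrite('pics/c2.png',cv2.vconcat([cv2.resize(a,(500,300)),cv2.resize(b,(500,300))]))
```

```text
[444.19179739 141.22282462   2.74503471] [ 0.08367435 -0.09996131  0.05863661]
[444.09093757 141.18205795   2.64785634] [ 0.48790819 -0.26613652  0.43340886]
[444.12428393 141.14458566   2.65088621] [-0.40110456 -0.25957862 -0.13879458]
```

View pics/c2.png

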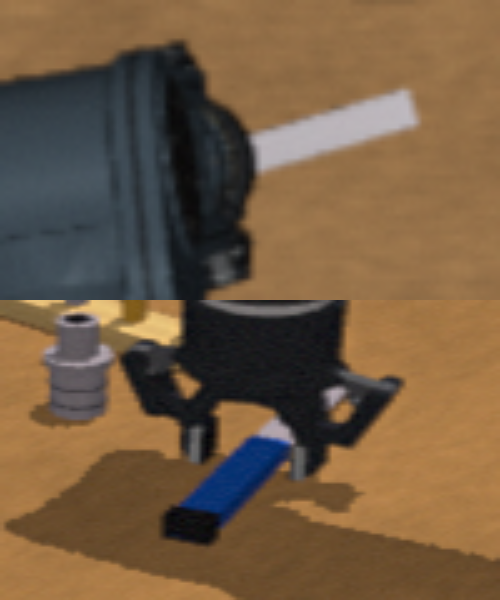

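The fingers straddle the handle, well centred. I close them.

Emit:
drive_tool(
  moves=[
    {"claw": 1.5,"delta_pos": [0,0,0],"turn": 0},
    {"claw": 1.5,"delta_pos": [0,0,0],"turn": 0},
    {"claw": 1.5,"delta_pos": [0,0,0],"turn": 0},
    {"claw": 1.5,"delta_pos": [0,0,0],"turn": 0},
  ],
)

```text
time: 3.38
position: [444.3, 141.1, 2.7]
orientation: [1.874, 2.521, 0.001]
contact_force: [0.9, -0.3, 1.7]
opening: 20.8
finger_force: 62.1
```

Emit:
drive_tool(
  moves=[
    {"claw": 1.5,"delta_pos": [0,0,2],"turn": 0},
    {"claw": 1.5,"delta_pos": [0,0,6],"turn": 0},
    {"claw": 1.5,"delta_pos": [0,0,6],"turn": 0},
    {"claw": 1.5,"delta_pos": [0,-4.2,0],"turn": 9.26},
    {"claw": 1.5,"delta_pos": [0,-4.2,0],"turn": 9.26},
    {"claw": 1.5,"delta_pos": [0,-4.2,0],"turn": 9.26},
    {"claw": 1.5,"delta_pos": [0,-4.2,0],"turn": 9.26},
    {"claw": 1.5,"delta_pos": [0,-4.2,0],"turn": 9.26},
    {"claw": 1.5,"delta_pos": [0,-4.2,0],"turn": 9.26},
    {"claw": 1.5,"delta_pos": [0,-4.0,0],"turn": 9.26},
    {"claw": 1.5,"delta_pos": [0,0,-4],"turn": 0},
    {"claw": 1.5,"delta_pos": [0,0,-3.4],"turn": 0},
  ],
)

```text
time: 4.88
position: [443.2, -151.5, 66.6]
orientation: [-0.234, -3.132, -0.001]
contact_force: [-0.4, -0.6, -1.7]
opening: 20.7
finger_force: 61.8
```

Emit:
drive_tool(
  moves=[
    {"claw": 1.5,"delta_pos": [0,0,0],"turn": 0},
    {"claw": 1.5,"delta_pos": [0,0,0],"turn": 0},
  ],
)

```text
time: 5.12
position: [444.2, -151.0, 69.0]
orientation: [0.231, 3.133, -0.0]
contact_force: [0.7, 1.0, -0.0]
opening: 20.6
finger_force: 61.7
```

Run:
```python
from h import *
for n in('top','side'): snap(n,n+'2')
print(state()['position'],state()['orientation'],state()['contact_force'])
a=cv2.imread('pics/top2.png')[120:270,270:370];b=cv2.imread('pics/side2.png')[120:220,230:380]
cv2.imwrite('pics/c3.png',cv2.hconcat([cv2.resize(a,(360,540)),cv2.resize(b,(435,290)).copy() if 0 else cv2.copyMakeBorder(cv2.resize(b,(435,290)),0,250,0,0,cv2.BORDER_CONSTANT)]))
```

```text
[ 445.24781389 -151.4841504    70.26350879] [ 2.30498512e-01  3.12995775e+00 -2.11329099e-03] [ 0.35308109 -0.10570296 -1.10383013]
```

View pics/c3.png

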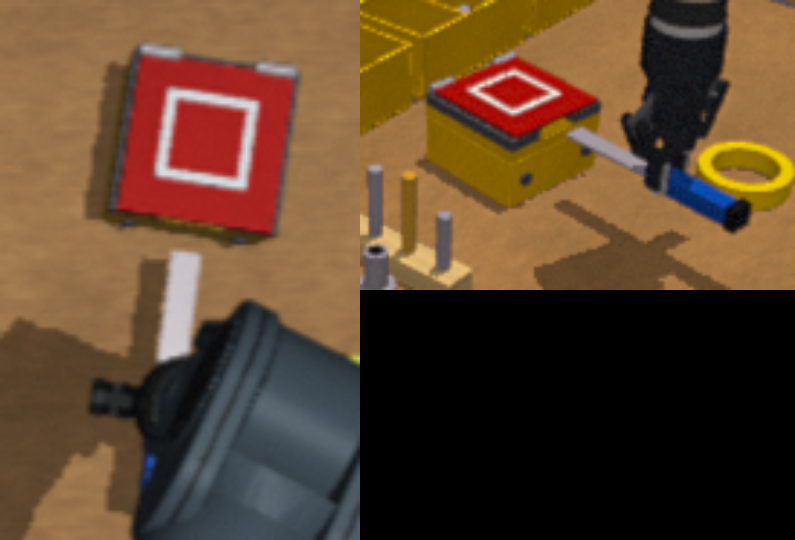

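The blade points at the middle of the cover front, just short of it; crop tip is at (185,252), about (321,190) in the full picture. The notch shows beside the tip in the side view. Next I measure the blade's height and pitch, and the lateral offset.

Run:
```python
from h import *
ps=-8.5*np.pi/180
for n,box in(('top',(310,335,185,220)),('side',(415-0,470,150,190))):
    z=np.load(n+'2.npz');im,d=z['im'],z['d'];P=cloud(n,d);hsv=cv2.cvtColor(im,cv2.COLOR_RGB2HSV)
    if n=='side': box=(420,455,155,185); box=(230+205*150//435-0,0,0,0); box=(298,330,162,182)
    x0,x1,y0,y1=box
    m=np.zeros(d.shape,bool);m[y0:y1,x0:x1]=((hsv[...,1]<45)&(hsv[...,2]>90))[y0:y1,x0:x1]
    m&=(abs(P[...,2]-80)<25)
    q=P[m];c=np.array([650,-182]);e=q[:,:2]-c
    s=e@[np.cos(ps),np.sin(ps)];t=e@[-np.sin(ps),np.cos(ps)]
    print(n,len(q),'s',s.min(),s.max(),'z fit',np.polyfit(s,q[:,2],1),'z@tip',np.polyval(np.polyfit(s,q[:,2],1),s.max()),'heading slope',np.polyfit(s,t,1),'t med near tip',np.median(t[s>s.max()-30]))
    # cover
    red=((hsv[...,0]<6)|(hsv[...,0]>174))&(hsv[...,1]>150)&(abs(P[...,2]-87)<12)
    l=np.zeros(d.shape,np.uint8)
    if n=='top': l[125:195,295:360]=1
    else: l[130:185,245:320]=1
    v=np.argwhere((l>0)&red)[:,::-1]
    W=np.array([onz(n,a,b,86.5)[:2] for a,b in v],np.float32);W=cv2.convexHull(W)
    r=cv2.minAreaRect(W);print('cover',r, cv2.approxPolyDP(W,12,True).reshape(-1,2).round(1).tolist())
print(state()['position'])
```

```text
top 225 s -171.08263188489425 -88.01821548490858 z fit [5.96810813e-04 7.93214364e+01] z@tip 79.26890613463902 heading slope [-0.0148991   0.25667466] t med near tip 2.101457851921762
cover ((647.435791015625, -182.578857421875), (119.70813751220703, 125.83268737792969), 80.76092529296875) [[713.2000122070312, -134.8000030517578], [598.0, -114.0999984741211], [578.2999877929688, -229.1999969482422], [695.7000122070312, -248.1999969482422]]
side 132 s -187.55689170844857 -89.52667507284852 z fit [-2.61921235e-03  8.01749117e+01] z@tip 80.409401105022 heading slope [-0.01162645 -1.71639479] t med near tip 1.1742416813417262
cover ((644.1515502929688, -182.825439453125), (123.64456939697266, 129.07269287109375), 80.4593276977539) [[711.0999755859375, -135.60000610351562], [592.4000244140625, -112.19999694824219], [574.5, -229.89999389648438], [690.0, -250.1999969482422]]
[ 445.24781389 -151.4841504    70.26350879]
```

Emit:
drive_tool(
  moves=[
    {"claw": 1.5,"delta_pos": [0,0,-0.42],"turn": 0},
    {"claw": 1.5,"delta_pos": [0,0,0],"turn": 0},
    {"claw": 1.5,"delta_pos": [1.0,-0.16,0],"turn": 0},
    {"claw": 1.5,"delta_pos": [1.0,-0.16,0],"turn": 0},
    {"claw": 1.5,"delta_pos": [0.6,-0.1,0],"turn": 0},
    {"claw": 1.5,"delta_pos": [0,0,0],"turn": 0},
    {"claw": 1.5,"delta_pos": [0,0,0],"turn": 0},
  ],
)

```text
time: 6.1
position: [469.6, -155.1, 63.9]
orientation: [-0.231, -3.132, -0.0]
contact_force: [-0.7, -0.5, -1.2]
opening: 20.6
finger_force: 61.7
```

Run:
```python
from h import *
for n in('top','side'): snap(n,n+'3')
s=state();print(s['position'],s['contact_force'],s['wrist_torque'])
P=cloud('top',np.load('top3.npz')['d']);
im=np.load('top3.npz')['im'];hsv=cv2.cvtColor(im,cv2.COLOR_RGB2HSV)
m=np.zeros(im.shape[:2],bool);m[183:212,312:335]=((hsv[...,1]<45)&(hsv[...,2]>90)&(abs(P[...,2]-75)<20))[183:212,312:335]
q=P[m];print(len(q),np.median(q[:,2]),np.percentile(q[:,0],[1,99]))
b=cv2.imread('pics/side3.png')[130:200,240:340]
cv2.imwrite('pics/c4.png',cv2.resize(b,(700,490),interpolation=cv2.INTER_CUBIC))
```

```text
[ 469.58454695 -155.08249807   63.9841778 ] [ 0.43645042 -0.10944945 -0.58209698] [-0.015671   -0.04242869  0.04889225]
205 74.24401605464709 [512.70258839 582.82887773]
```

View pics/c4.png

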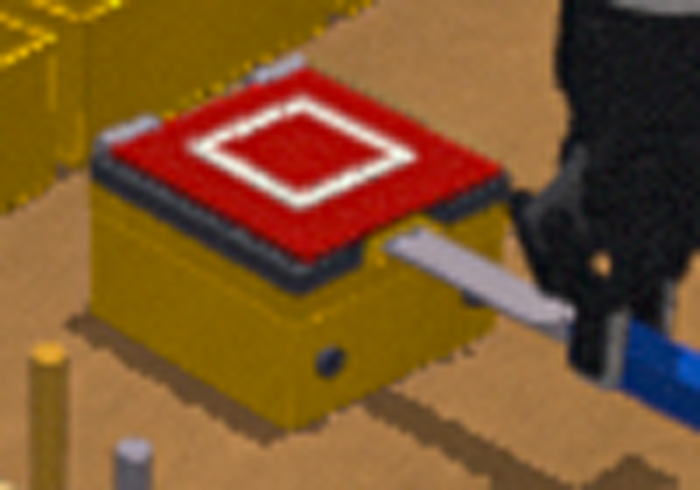

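The tip sits at the mouth of the notch, at crop (405,237), about midway along it, with no contact force. I push it in about 17 mm.

Emit:
drive_tool(
  moves=[
    {"claw": 1.5,"delta_pos": [0,0,0.12],"turn": 0},
    {"claw": 1.5,"delta_pos": [0.6,-0.1,0],"turn": 0},
    {"claw": 1.5,"delta_pos": [0.6,-0.1,0],"turn": 0},
    {"claw": 1.5,"delta_pos": [0.5,-0.08,0],"turn": 0},
    {"claw": 1.5,"delta_pos": [0,0,0],"turn": 0},
    {"claw": 1.5,"delta_pos": [0,0,0],"turn": 0},
  ],
)

```text
time: 6.95
position: [486.8, -157.9, 65.2]
orientation: [-0.231, -3.133, -0.0]
contact_force: [-0.3, 0.2, -1.5]
opening: 21.0
finger_force: 61.7
```

Emit:
drive_tool(
  moves=[
    {"claw": 1.5,"delta_pos": [0,0,0.5],"turn": 0},
    {"claw": 1.5,"delta_pos": [0.08,-0.01,0.92],"turn": 0},
    {"claw": 1.5,"delta_pos": [0.08,-0.01,0.92],"turn": 0},
    {"claw": 1.5,"delta_pos": [0.24,-0.04,0.9],"turn": 0},
    {"claw": 1.5,"delta_pos": [0.24,-0.04,0.9],"turn": 0},
    {"claw": 1.5,"delta_pos": [0.38,-0.06,0.84],"turn": 0},
    {"claw": 1.5,"delta_pos": [0.38,-0.06,0.84],"turn": 0},
    {"claw": 1.5,"delta_pos": [0,0,0],"turn": 0},
  ],
)

```text
time: 7.95
position: [502.4, -160.6, 124.9]
orientation: [0.231, 3.13, -0.001]
contact_force: [-1.1, -0.8, -0.9]
opening: 20.6
finger_force: 61.7
```

Run:
```python
from h import *
for n in('top','side'): snap(n,n+'4')
s=state();print(s['position'],s['contact_force'],s['wrist_torque'])
b=cv2.imread('pics/side4.png')[90:200,230:390]
cv2.imwrite('pics/c5.png',cv2.resize(b,(800,550),interpolation=cv2.INTER_CUBIC))
```

```text
[ 502.04181666 -160.58425397  124.30887816] [ 0.63316844 -0.16889664 -1.16302255] [ 0.01182868 -0.02204478 -0.0304292 ]
```

View pics/c5.png

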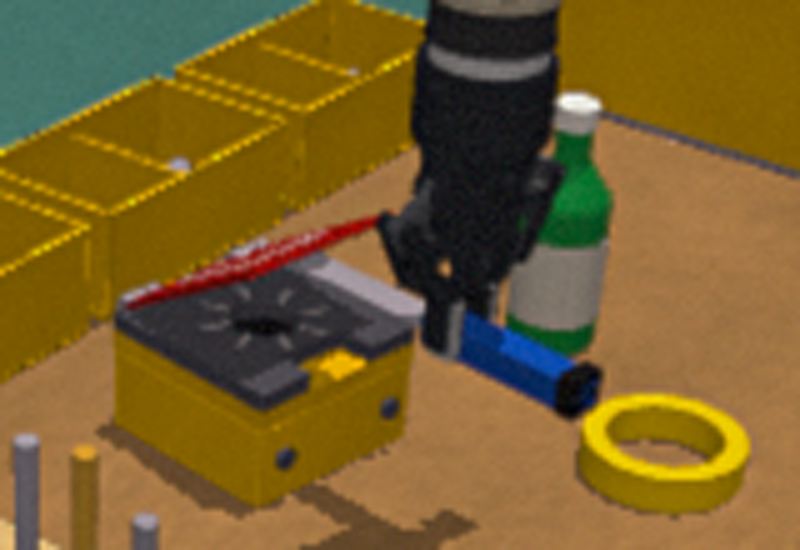

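The cover is up about 30° on the blade, its edge at crop (380,215) clear of the gripper. I continue along the arc.

Emit:
drive_tool(
  moves=[
    {"claw": 1.5,"delta_pos": [0.52,-0.09,0.76],"turn": 0},
    {"claw": 1.5,"delta_pos": [0.52,-0.09,0.76],"turn": 0},
    {"claw": 1.5,"delta_pos": [0.65,-0.11,0.66],"turn": 0},
    {"claw": 1.5,"delta_pos": [0.65,-0.11,0.66],"turn": 0},
    {"claw": 1.5,"delta_pos": [0.75,-0.12,0.53],"turn": 0},
    {"claw": 1.5,"delta_pos": [0.75,-0.12,0.53],"turn": 0},
    {"claw": 1.5,"delta_pos": [0.82,-0.14,0.39],"turn": 0},
    {"claw": 1.5,"delta_pos": [0.82,-0.14,0.39],"turn": 0},
    {"claw": 1.5,"delta_pos": [0.88,-0.15,0.24],"turn": 0},
    {"claw": 1.5,"delta_pos": [0.88,-0.15,0.24],"turn": 0},
    {"claw": 1.5,"delta_pos": [0.9,-0.15,0.1],"turn": 0},
    {"claw": 1.5,"delta_pos": [0.9,-0.15,0.1],"turn": 0},
  ],
)

```text
time: 9.55
position: [591.9, -175.6, 177.1]
orientation: [0.232, 3.133, -0.0]
contact_force: [-1.6, -0.0, -1.6]
opening: 20.5
finger_force: 61.6
```

Emit:
drive_tool(
  moves=[
    {"claw": 1.5,"delta_pos": [0.9,-0.15,0],"turn": 0},
    {"claw": 1.5,"delta_pos": [0.9,-0.15,0],"turn": 0},
    {"claw": 1.5,"delta_pos": [0,0,0],"turn": 0},
  ],
)

```text
time: 9.93
position: [610.4, -178.6, 177.1]
orientation: [0.231, 3.132, -0.0]
contact_force: [-0.6, -0.1, -1.6]
opening: 20.8
finger_force: 61.7
```

Run:
```python
from h import *
for n in('top','side'): snap(n,n+'5')
s=state();print(s['position'],s['contact_force'],s['wrist_torque'])
b=cv2.imread('pics/side5.png')[60:200,220:400];a=cv2.imread('pics/top5.png')[60:240,280:380]
cv2.imwrite('pics/c6.png',cv2.hconcat([cv2.resize(b,(540,420)),cv2.resize(a,(233,420))]))
```

```text
[ 609.78043568 -178.53114373  177.3770758 ] [-0.12261344  0.26210699 -2.17490707] [ 0.01147532 -0.02722454 -0.02121474]
```

View pics/c6.png

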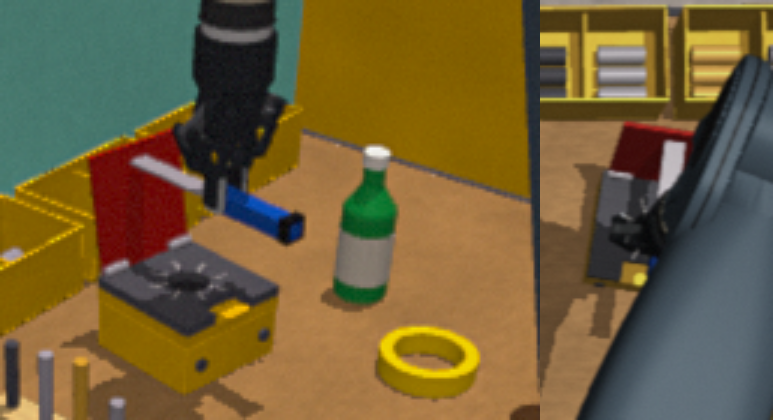

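The cover stands about upright, pushed by the blade tip. I push a little further and measure its lean.

Emit:
drive_tool(
  moves=[
    {"claw": 1.5,"delta_pos": [0.6,-0.1,0],"turn": 0},
    {"claw": 1.5,"delta_pos": [0.4,-0.06,0],"turn": 0},
    {"claw": 1.5,"delta_pos": [0,0,0],"turn": 0},
  ],
)

```text
time: 10.4
position: [619.7, -180.1, 177.0]
orientation: [0.231, 3.133, -0.0]
contact_force: [-0.8, -0.3, -1.2]
opening: 20.9
finger_force: 61.7
```

Run:
```python
from h import *
im,d=snap('side','side6');P=cloud('side',d);hsv=cv2.cvtColor(im,cv2.COLOR_RGB2HSV)
m=np.zeros(d.shape,bool);m[90:160,245:290]=True
m&=((hsv[...,0]<6)|(hsv[...,0]>174))&(hsv[...,1]>150)&(P[...,2]>80)&(P[...,2]<215)
q=P[m];q=q[abs(q[:,0]-np.median(q[:,0]))<60];ps=np.radians(-9.4)
s=(q[:,:2]-[650,-182])@[np.cos(ps),np.sin(ps)]
f=np.polyfit(q[:,2],s,1);print(len(q),f,'lean deg',np.degrees(np.arctan(f[0])),q[:,2].max(),state()['position'],state()['contact_force'])
```

```text
994 [ 0.28097214 36.3099866 ] lean deg 15.6938835459859 201.77145455658433 [ 619.65050953 -180.04775432  177.14095878] [ 0.51513142  0.66005566 -0.67625919]
```

The cover leans about 16° past upright. I withdraw and lay the tool on free bench in front of the block.

Emit:
drive_tool(
  moves=[
    {"claw": 1.5,"delta_pos": [-2.0,0.33,0],"turn": 0},
    {"claw": 1.5,"delta_pos": [-5,0.8,0],"turn": 0},
    {"claw": 1.5,"delta_pos": [-5,0.8,0],"turn": 0},
    {"claw": 1.5,"delta_pos": [-5,0.8,0],"turn": 0},
    {"claw": 1.5,"delta_pos": [-5,0.8,-2],"turn": 0},
    {"claw": 1.5,"delta_pos": [0,0,-5],"turn": 0},
    {"claw": 1.5,"delta_pos": [0,0,-5],"turn": 0},
    {"claw": 1.5,"delta_pos": [0,0,-3],"turn": 0},
    {"claw": 1.5,"delta_pos": [0,0,-1],"turn": 0},
    {"claw": 1.5,"delta_pos": [0,0,0],"turn": 0},
    {"claw": 1.5,"delta_pos": [0,0,0],"turn": 0},
  ],
)

```text
time: 11.82
position: [400.9, -145.5, 19.0]
orientation: [0.231, 3.13, -0.002]
contact_force: [-0.0, -0.1, -1.3]
opening: 20.7
finger_force: 61.7
```

Run:
```python
from h import *
im,d=snap('top','top7');P=cloud('top',d);hsv=cv2.cvtColor(im,cv2.COLOR_RGB2HSV)
im2,d2=snap('side','side7');Q=cloud('side',d2);h2=cv2.cvtColor(im2,cv2.COLOR_RGB2HSV)
print(state()['position'])
for n,A,h in(('top',P,hsv),('side',Q,h2)):
    m=(h[...,1]<60)&(h[...,2]>90)&(A[...,0]>425)&(A[...,0]<530)&(abs(A[...,1]+152)<25)&(A[...,2]<60)
    q=A[m];print(n,len(q), np.polyfit(q[:,0],q[:,2],1) if len(q)>5 else '',np.median(q,0))
```

```text
[ 400.8226351  -145.48234501   18.94032762]
top 251 [9.51940094e-03 2.23194413e+01] [ 477.45442371 -155.78385373   29.29529022]
side 142 [-4.00742059e-03  3.15626892e+01] [ 473.64095655 -156.53389527   29.74138768]
```

Emit:
drive_tool(
  moves=[
    {"claw": 1.5,"delta_pos": [0,0,-0.8],"turn": 0},
    {"claw": 1.5,"delta_pos": [0,0,-0.5],"turn": 0},
    {"claw": 1.5,"delta_pos": [0,0,-0.25],"turn": 0},
    {"claw": 1.5,"delta_pos": [0,0,0],"turn": 0},
    {"claw": 1.5,"delta_pos": [0,0,0],"turn": 0},
  ],
)

```text
time: 12.55
position: [399.0, -144.5, 2.7]
orientation: [-0.231, -3.132, -0.0]
contact_force: [-3.1, 2.0, 7.1]
opening: 20.6
finger_force: 62.8
```

Emit:
drive_tool(
  moves=[
    {"claw": 4.5,"delta_pos": [0,0,0],"turn": 0},
    {"claw": 4.5,"delta_pos": [0,0,0],"turn": 0},
    {"claw": 4.5,"delta_pos": [0,0,0],"turn": 0},
    {"claw": 4.5,"delta_pos": [0,0,2],"turn": 0},
    {"claw": 4.5,"delta_pos": [0,0,6],"turn": 0},
    {"claw": 4.5,"delta_pos": [0,0,6],"turn": 0},
    {"claw": 4.5,"delta_pos": [0,0,4],"turn": 0},
  ],
)

```text
time: 13.42
position: [400.2, -145.2, 184.7]
orientation: [0.231, 3.13, -0.003]
contact_force: [0.7, -0.1, -0.2]
opening: 45.1
finger_force: 0.0
```

```bash
cat > f.py <<'E'
from h import *
print(state()['position'])
for n,box in(('top',(186,207,148,174)),('side',(186,209,194,240))):
    im,d=snap(n,n+'8');P=cloud(n,d);h=cv2.cvtColor(im,cv2.COLOR_RGB2HSV);x0,x1,y0,y1=box
    m=np.zeros(d.shape,bool);m[y0:y1,x0:x1]=True
    m&=(h[...,0]<14)&(h[...,1]>130)&(abs(P[...,0]-645)<45)&(abs(P[...,1]-188)<45)&(P[...,2]>4)
    for a,b in((4,46),(64,90),(91,101)):
        q=P[m&(P[...,2]>a)&(P[...,2]<b)]
        if len(q)>8:
            A=np.c_[2*q[:,:2],np.ones(len(q))];c=np.linalg.lstsq(A,(q[:,:2]**2).sum(1),rcond=None)[0]
            print(n,a,b,len(q),'med',np.median(q,0).round(1),'circ',c[:2].round(1),round(np.sqrt(c[2]+c[0]**2+c[1]**2),1))
    g=cv2.resize(im[y0-4:y1+4,x0-10:x1+10],None,fx=12,fy=12,interpolation=cv2.INTER_CUBIC)[:600]
    # dark hole in the top
    k=np.zeros(d.shape,bool);k[y0:y1,x0:x1]=True
    k&=(P[...,2]>70)&(h[...,2]<75);v=np.argwhere(k)
    if len(v): print('hole',n,v[:,::-1].mean(0),len(v),onz(n,*v[:,::-1].mean(0),95).round(1))
    tp=np.argwhere(m&(P[...,2]>91)|k)[:,::-1];u,w=(tp.min(0)+tp.max(0))/2;print('topmask mid',n,u,w,onz(n,u,w,95).round(1))
E
python3 f.py
```

```text
[ 400.15785662 -145.17898718  184.73989371]
top 4 46 13 med [638.5 176.1  28.4] circ [647.1 188.3] 15.0
top 64 90 23 med [641.4 179.5  72.2] circ [646.  187.8] 11.7
top 91 101 33 med [645.  188.   95.8] circ [646.2 187.1] 8.3
hole top [194.         160.33333333] 15 [644.  184.9  95. ]
topmask mid top 193.5 160.0 [644.9 186.3  95. ]
side 4 46 106 med [634.5 196.3  27.8] circ [641.2 187.4] 12.3
side 64 90 71 med [636.1 192.4  76.9] circ [641.7 186.4] 9.0
side 91 101 35 med [640.1 188.   94.8] circ [642.2 186. ] 9.0
hole side [202.25 216.75] 20 [591.1 218.2  95. ]
topmask mid side 200.5 214.0 [602.2 212.9  95. ]
```

Emit:
drive_tool(
  moves=[
    {"claw": 5,"delta_pos": [3.49,4.74,0],"turn": 0},
    {"claw": 5,"delta_pos": [3.49,4.74,0],"turn": 0},
    {"claw": 5,"delta_pos": [3.49,4.74,0],"turn": 0},
    {"claw": 5,"delta_pos": [3.49,4.74,0],"turn": 0},
    {"claw": 5,"delta_pos": [3.49,4.74,0],"turn": 0},
    {"claw": 5,"delta_pos": [3.49,4.74,0],"turn": 0},
    {"claw": 5,"delta_pos": [3.49,4.74,0],"turn": 0},
    {"claw": 5,"delta_pos": [0,0,-3],"turn": 0},
    {"claw": 5,"delta_pos": [0,0,0],"turn": 0},
    {"claw": 5,"delta_pos": [0,0,0],"turn": 0},
    {"claw": 5,"delta_pos": [0,0,0],"turn": 0},
  ],
)

```text
time: 14.9
position: [644.0, 186.5, 153.7]
orientation: [0.233, 3.13, 0.001]
contact_force: [-0.3, 0.3, 0.5]
opening: 50.0
finger_force: 0.0
```

Emit:
drive_tool(
  moves=[
    {"claw": 5,"delta_pos": [0,0,-3],"turn": 0},
    {"claw": 5,"delta_pos": [0,0,-3],"turn": 0},
    {"claw": 5,"delta_pos": [0,0,-1.5],"turn": 0},
    {"claw": 5,"delta_pos": [0,0,-1],"turn": 0},
    {"claw": 5,"delta_pos": [0,0,0],"turn": 0},
    {"claw": 5,"delta_pos": [0,0,0],"turn": 0},
    {"claw": 5,"delta_pos": [0,0,0],"turn": 0},
  ],
)

```text
time: 15.78
position: [644.4, 187.3, 68.0]
orientation: [0.231, 3.131, 0.001]
contact_force: [0.9, -1.3, 0.4]
opening: 49.8
finger_force: 0.0
```

Run:
```python
from h import *
for n in('top','side'): snap(n,n+'9')
print(state()['position'],state()['contact_force'])
b=cv2.imread('pics/side9.png')[140:260,140:280];a=cv2.imread('pics/top9.png')[110:220,160:260]
cv2.imwrite('pics/c7.png',cv2.hconcat([cv2.resize(b,(480,411)),cv2.resize(a,(320,411))]))
```

```text
[644.13105616 187.27103419  67.50844079] [-0.17247841 -0.47466663  0.88195667]
```

View pics/c7.png

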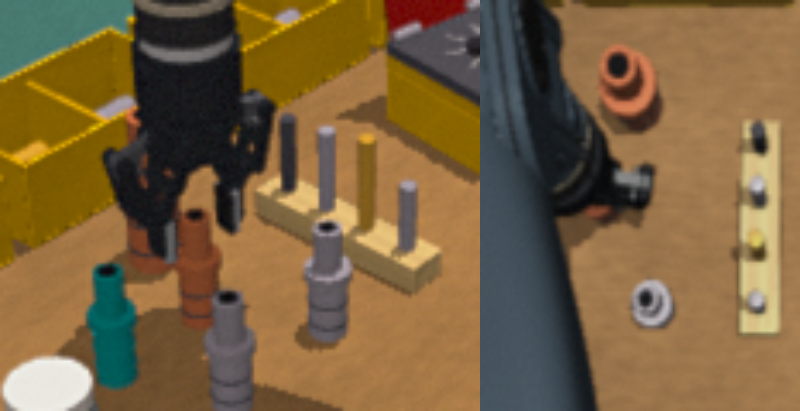

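The open fingers straddle the small copper fitting's neck, at crop (195,230). I lower slightly and close.

Emit:
drive_tool(
  moves=[
    {"claw": 5,"delta_pos": [0,0,-0.15],"turn": 0},
    {"claw": 1.5,"delta_pos": [0,0,0],"turn": 0},
    {"claw": 1.5,"delta_pos": [0,0,0],"turn": 0},
    {"claw": 1.5,"delta_pos": [0,0,0],"turn": 0},
    {"claw": 1.5,"delta_pos": [0,0,0],"turn": 0},
    {"claw": 1.5,"delta_pos": [0,0,0],"turn": 0},
  ],
)

```text
time: 16.62
position: [643.6, 187.2, 65.2]
orientation: [0.231, 3.133, 0.0]
contact_force: [0.4, 0.3, 0.8]
opening: 20.3
finger_force: 59.2
```

Emit:
drive_tool(
  moves=[
    {"claw": 1.5,"delta_pos": [0,0,1],"turn": 0},
    {"claw": 1.5,"delta_pos": [0,0,3],"turn": 0},
    {"claw": 1.5,"delta_pos": [0,0,4],"turn": 0},
    {"claw": 1.5,"delta_pos": [0,0,4],"turn": 0},
    {"claw": 1.5,"delta_pos": [0,0,3],"turn": 0},
    {"claw": 1.5,"delta_pos": [0,0,0],"turn": 0},
    {"claw": 1.5,"delta_pos": [0,0,0],"turn": 0},
  ],
)

```text
time: 17.5
position: [643.0, 187.0, 213.3]
orientation: [-0.231, -3.131, 0.001]
contact_force: [0.1, 0.1, -3.4]
opening: 20.1
finger_force: 58.9
```

```bash
cat > b.py <<'E'
from h import *
print(state()['position'],state()['orientation'])
for n,(x0,x1,y0,y1) in(('top',(302,356,132,195)),('side',(245,320,135,195))):
    im,d=snap(n,n+'10');P=cloud(n,d);g=cv2.cvtColor(im,cv2.COLOR_RGB2GRAY);h=cv2.cvtColor(im,cv2.COLOR_RGB2HSV)
    for lo in (35,45):
        k=np.zeros(d.shape,np.uint8);k[y0:y1,x0:x1]=(g<lo)[y0:y1,x0:x1];nn,l,s,c=cv2.connectedComponentsWithStats(k)
        for i in range(1,nn):
            if s[i,4]>15: print(n,lo,s[i],c[i].round(1),onz(n,*(s[i,:2]+(s[i,2:4]-1)/2),80).round(1))
    m=np.zeros(d.shape,np.uint8);m[y0:y1,x0:x1]=((abs(P[...,2]-80)<5)&(h[...,1]<90))[y0:y1,x0:x1]
    v=np.argwhere(m)[:,::-1];W=np.array([onz(n,a,b,80)[:2] for a,b in v],np.float32);print('topface',cv2.minAreaRect(W))
    cv2.imwrite(f'b_{n}.png',cv2.resize(im[y0:y1,x0:x1,::-1],None,fx=6 if n=='top' else 5,fy=6 if n=='top' else 5,interpolation=cv2.INTER_CUBIC))
a=cv2.imread('b_top.png');b=cv2.imread('b_side.png');H=max(a.shape[0],b.shape[0])
pad=lambda q:cv2.copyMakeBorder(q,0,H-q.shape[0],0,0,cv2.BORDER_CONSTANT)
cv2.imwrite('pics/c8.png',cv2.hconcat([pad(a),pad(b)]))
# held fitting
P=cloud('side',np.load('side10.npz')['d']);im=np.load('side10.npz')['im'];h=cv2.cvtColor(im,cv2.COLOR_RGB2HSV)
m=(h[...,0]<14)&(h[...,1]>130)&(abs(P[...,0]-643)<28)&(abs(P[...,1]-187)<28)&(P[...,2]>120)
q=P[m];print(len(q),np.percentile(q,[1,50,99],axis=0).round(1).tolist())
for a,b in((0,17),(20,45),(63,80)):
    z0=np.percentile(q[:,2],1);r=q[(q[:,2]-z0>=a)&(q[:,2]-z0<b)];print(a,len(r),np.median(r,0).round(1))
E
python3 b.py
```

```text
[642.98118963 186.992051   213.33993988] [-2.31143567e-01 -3.13060497e+00  1.06476987e-03]
top 35 [314 132  40   6 168] [336.9 134. ] [ 718.7 -204.1   80. ]
top 35 [326 152   8  12  30] [331.  156.6] [ 653.4 -191.8   80. ]
top 45 [313 132  42   7 190] [336.6 134.2] [ 717.3 -204.1   80. ]
top 45 [320 151  15  15 173] [326.7 158.4] [ 652.  -184.9   80. ]
topface ((650.7271118164062, -182.25726318359375), (129.67202758789062, 130.33444213867188), 80.59764099121094)
side 35 [277 153  12   4  30] [282.5 154.5] [ 644.2 -180.6   80. ]
side 45 [252 135  29  13 218] [263.6 139.8] [ 736.3 -217.3   80. ]
side 45 [276 151  13   6  51] [282.1 153.9] [ 649.1 -184.6   80. ]
side 45 [254 154  37  18  69] [272.2 163.5] [ 638.7 -121.2   80. ]
side 45 [288 156  24   6  42] [300.2 158.7] [ 591.2 -194.2   80. ]
topface ((643.6663818359375, -109.12602233886719), (155.78030395507812, 300.1659851074219), 2.6665103435516357)
333 [[624.5, 174.1, 148.4], [633.1, 192.2, 194.0], [649.8, 203.2, 243.9]]
0 54 [632.4 195.2 156.1]
20 94 [631.4 194.  182.6]
63 35 [633.1 187.1 220.6]
```

View pics/c8.png

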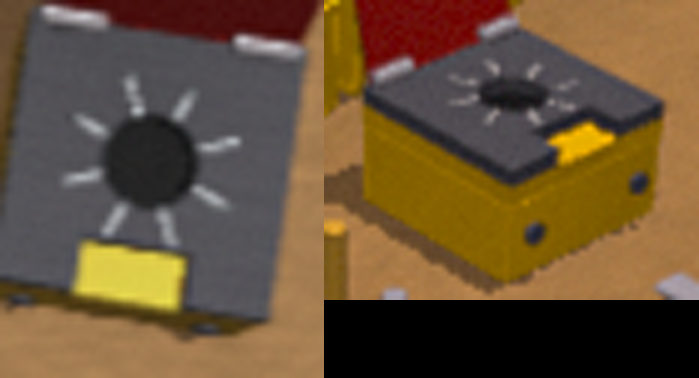

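Emit:
drive_tool(
  moves=[
    {"claw": 1.5,"delta_pos": [0,-2.5,0],"turn": 0},
    {"claw": 1.5,"delta_pos": [0,-4.5,0],"turn": 0},
    {"claw": 1.5,"delta_pos": [0,-4.5,0],"turn": 0},
    {"claw": 1.5,"delta_pos": [0,-4.5,0],"turn": 0},
    {"claw": 1.5,"delta_pos": [0,-4.5,0],"turn": 0},
    {"claw": 1.5,"delta_pos": [0,-4.5,0],"turn": 0},
    {"claw": 1.5,"delta_pos": [0,-4.5,0],"turn": 0},
    {"claw": 1.5,"delta_pos": [0.3,-4.5,0],"turn": 0},
    {"claw": 1.5,"delta_pos": [0.3,-3,0],"turn": 0},
    {"claw": 1.5,"delta_pos": [0,0,0],"turn": 0},
    {"claw": 1.5,"delta_pos": [0,0,0],"turn": 0},
    {"claw": 1.5,"delta_pos": [0,0,0],"turn": 0},
  ],
)

```text
time: 19.1
position: [649.3, -182.0, 214.9]
orientation: [-0.23, -3.132, -0.001]
contact_force: [-0.7, 1.3, -3.0]
opening: 20.6
finger_force: 59.1
```

Now I lower about 46 mm, short of the final height, and then measure.

Emit:
drive_tool(
  moves=[
    {"claw": 1.5,"delta_pos": [0,-0.1,-2.0],"turn": 0},
    {"claw": 1.5,"delta_pos": [0,0,-1.6],"turn": 0},
    {"claw": 1.5,"delta_pos": [0,0,-1.0],"turn": 0},
    {"claw": 1.5,"delta_pos": [0,0,0],"turn": 0},
    {"claw": 1.5,"delta_pos": [0,0,0],"turn": 0},
    {"claw": 1.5,"delta_pos": [0,0,0],"turn": 0},
  ],
)

```text
time: 19.85
position: [650.1, -184.1, 170.2]
orientation: [0.231, 3.131, -0.001]
contact_force: [0.8, 0.2, -2.8]
opening: 20.7
finger_force: 59.1
```

```bash
cat > g.py <<'E'
from h import *
im,d=snap('side','side11');im2,d2=snap('top','top11');print(state()['position'],state()['dq'].round(3))
P=cloud('side',d);h=cv2.cvtColor(im,cv2.COLOR_RGB2HSV)
m=(h[...,0]>2)&(h[...,0]<14)&(h[...,1]>110)&(abs(P[...,0]-648)<30)&(abs(P[...,1]+183)<30)&(P[...,2]>88)&(P[...,2]<220)
q=P[m];z0=np.percentile(q[:,2],.5);print(len(q),'zmin',np.sort(q[:,2])[:6].round(1))
for a,b in((2,17),(18,32),(33,47),(63,80)):
    r=q[(q[:,2]-z0>=a)&(q[:,2]-z0<b)]
    if len(r)<8: continue
    A=np.c_[2*r[:,:2],np.ones(len(r))];c=np.linalg.lstsq(A,(r[:,:2]**2).sum(1),rcond=None)[0];print(a,len(r),np.median(r,0).round(1),'circ',c[:2].round(1),round(np.sqrt(c[2]+c[:2]@c[:2]),1))
v=np.argwhere(m)[:,::-1];print('px',v.min(0),v.max(0))
for y in range(v[:,1].min(),v[:,1].max()+1): 
    w=v[v[:,1]==y][:,0]; print(y,w.min(),w.max(),end='; ')
cv2.imwrite('pics/c9.png',cv2.resize(cv2.cvtColor(im,cv2.COLOR_RGB2BGR)[80:200,235:345],(550,600),interpolation=cv2.INTER_CUBIC))
E
python3 g.py
```

```text
[ 649.99732919 -184.0945868   170.02633232] [-0.002  0.001 -0.004 -0.001 -0.001  0.001]
227 zmin [106.9 107.8 108.  108.5 109.1 109.2]
2 36 [ 642.  -176.7  118.2] circ [ 645.7 -179.9] 9.7
18 39 [ 643.5 -175.4  132.5] circ [ 648.8 -182.5] 11.4
33 38 [ 641.3 -175.   147.9] circ [ 645.2 -180. ] 10.1
63 16 [ 640.2 -183.1  179.2] circ [ 642.7 -185.7] 5.7
px [278 115] [289 147]
115 285 287; 116 286 288; 117 286 288; 118 285 288; 119 285 287; 120 285 287; 121 285 287; 122 285 287; 123 285 287; 124 285 287; 125 285 288; 126 285 287; 127 278 288; 128 278 289; 129 278 289; 130 278 288; 131 278 288; 132 279 288; 133 279 288; 134 279 287; 135 279 287; 136 278 287; 137 278 287; 138 278 287; 139 278 287; 140 278 287; 141 279 287; 142 278 287; 143 280 286; 144 278 287; 145 278 286; 146 279 286; 147 280 285;
```

View pics/c9.png

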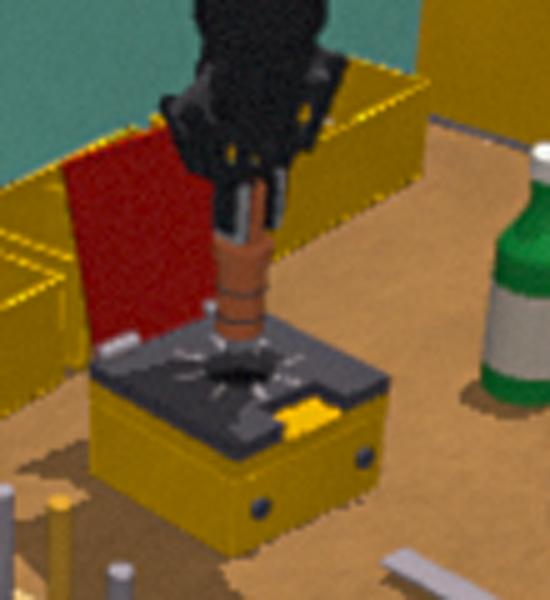

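The fitting hangs upright over the bore; its bottom is at crop (240,338) and the bore at (238,370). Next I check the centring along the line of sight, using the side-camera rays.

Run:
```python
from h import *
b=onz('side',282.4,153.4,80);print('bore side',b)
print('bore top',onz('top',326.4,158.1,80))
z=104.8
f=onz('side',282.5,147.7,z);print('front bottom->centre',f-15*np.array([-.572,.82,0]))
# calibrate the method: same fitting on the bench (side8)
s=np.load('side8.npz');im=s['im'];P=cloud('side',s['d']);h=cv2.cvtColor(im,cv2.COLOR_RGB2HSV)
def prof(im,P,x,y,zl):
    h=cv2.cvtColor(im,cv2.COLOR_RGB2HSV);m=(h[...,0]>2)&(h[...,0]<14)&(h[...,1]>110)&(abs(P[...,0]-x)<30)&(abs(P[...,1]-y)<30)&(P[...,2]>zl)
    v=np.argwhere(m)[:,::-1];return [(y,v[v[:,1]==y][:,0].min(),v[v[:,1]==y][:,0].max()) for y in range(v[:,1].max()-6,v[:,1].max()+1)]
p=prof(im,P,642,187,1);print(p)
d=np.array([-89-642,874-187.]);d/=np.hypot(*d)
r=p[-1][0]+.7;c=np.mean([q[1:] for q in p[:4]]);f=onz('side',c,r,0)[:2];print('bench fitting centre',f-15*d, 'z of lowest', P[p[-1][0],int(c)])
```

```text
bore side [ 648.53128711 -185.92558288   80.        ]
bore top [ 651.77056128 -183.19973897   80.        ]
front bottom->centre [ 651.98351753 -189.69965521  104.8       ]
[(229, np.int64(193), np.int64(201)), (230, np.int64(193), np.int64(201)), (231, np.int64(193), np.int64(200)), (232, np.int64(193), np.int64(201)), (233, np.int64(193), np.int64(201)), (234, np.int64(193), np.int64(201)), (235, np.int64(195), np.int64(200))]
bench fitting centre [648.00726764 186.17426528] z of lowest [639.34780984 197.2501902    1.62289963]
```

Emit:
drive_tool(
  moves=[
    {"claw": 1.5,"delta_pos": [-0.15,0.15,-0.5],"turn": 0},
    {"claw": 1.5,"delta_pos": [0,0,-0.4],"turn": 0},
    {"claw": 1.5,"delta_pos": [0,0,0],"turn": 0},
    {"claw": 1.5,"delta_pos": [0,0,0],"turn": 0},
    {"claw": 1.5,"delta_pos": [0,0,0],"turn": 0},
    {"claw": 1.5,"delta_pos": [0,0,0],"turn": 0},
  ],
)

```text
time: 20.7
position: [648.2, -182.4, 160.3]
orientation: [0.231, 3.133, -0.0]
contact_force: [0.1, 0.6, -3.5]
opening: 20.3
finger_force: 59.1
```

```bash
sed -i 's/side11/side12/;s/top11/top12/' g.py; python3 g.py
python3 - <<'E'
from h import *
# lie of the pry tool and cover lean in the last pictures
s=np.load('top12.npz');P=cloud('top',s['d']);h=cv2.cvtColor(s['im'],cv2.COLOR_RGB2HSV)
z=np.load('side12.npz');Q=cloud('side',z['d']);g=cv2.cvtColor(z['im'],cv2.COLOR_RGB2HSV)
m=((g[...,0]<3)|(g[...,0]>174))&(g[...,1]>150)&(Q[...,2]>90)&(Q[...,2]<200)&(abs(Q[...,0]-720)<50)&(abs(Q[...,1]+180)<80)
q=Q[m];ps=np.radians(-9.4);t=(q[:,:2]-[650,-182])@[np.cos(ps),np.sin(ps)];print('lean',np.degrees(np.arctan(np.polyfit(q[:,2],t,1)[0])),len(q))
m=(g[...,0]>105)&(g[...,0]<130)&(g[...,1]>120)&(abs(Q[...,1]+144)<40)&(abs(Q[...,0]-400)<120);print('handle z',len(Q[m]),np.percentile(Q[m],[5,50,95],axis=0).round(0).tolist())
E
```

```text
[ 648.1475196  -182.40582267  160.2755802 ] [-0.001 -0.    -0.001 -0.001 -0.001 -0.001]
231 zmin [95.  95.5 95.9 96.  96.1 97.1]
2 39 [ 641.5 -174.   105. ] circ [ 645.4 -180.4] 10.8
18 38 [ 639.8 -174.4  119.6] circ [ 644.5 -179.4] 10.6
33 36 [ 640.4 -172.9  134.6] circ [ 644.4 -179.2] 9.8
63 17 [ 638.1 -180.4  167. ] circ [ 643.3 -180.4] 9.3
px [278 118] [289 151]
118 286 286; 119 285 287; 120 286 288; 121 285 288; 122 285 287; 123 285 287; 124 285 288; 125 285 288; 126 285 287; 127 285 287; 128 285 287; 129 285 288; 130 285 288; 131 278 288; 132 278 289; 133 278 289; 134 278 289; 135 279 288; 136 279 287; 137 279 287; 138 279 287; 139 279 287; 140 279 287; 141 279 287; 142 279 287; 143 278 287; 144 278 287; 145 278 287; 146 279 286; 147 278 286; 148 278 286; 149 279 287; 150 279 286; 151 281 284; lean 15.6160682207082 821
handle z 303 [[324.0, -149.0, 6.0], [366.0, -135.0, 20.0], [411.0, -125.0, 25.0]]
```

```bash
python3 -c "
from workcell import close_job
print(close_job())"
```

```text
the job is handed in; nothing more can be done
None
```

I've handed the job in: the cover was levered open and stands about 16° past upright, the pry tool lies flat on the bench, and the copper fitting is held upright and still over the bore, about 15 mm above it and centred to within a few mm as far as the cameras can tell.

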